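# Clear and pop open the touch-latch flap of a parts cabinet

### The job

Open the wide flap on top of the low grey parts cabinet. First push the round metal tin that stands on it sideways with your fingertips, without gripping or lifting it, until the tin stands wholly on the fixed metal plate between the two flaps; only then press the wide flap down near its front edge until its push catch lets go, and let it spring ajar. Leave the narrow flap shut and everything else where it is.

Things in the scene. Friction and masses are not known exactly. Their poses are not given: they have to be found in the camera images.
- cabinet: Fixed low grey metal box, 190 deep (x), 450 wide (y), 100 mm high; origin under its centre, on the table; z up; its front (-x) faces the robot, turned up to 0.3 rad. Level top at 100 mm, along y: wide flap (-219 to -51 mm), fixed bright plate (-48 to +122), narrow flap (+126 to +218). Fixed rims as high as the top: 10 mm along the rear, 5 mm at both ends.
- plate_mid (a point): Middle of the upper face of the fixed metal plate (170 mm in y; in x from -95 mm to the rear rim); axes parallel to the cabinet's. A small jar stands on its rear +y corner.
- wide_flap (a joint): Angle of the wide flap (178 deep, 168 wide, 8 mm thick), hinged at its rear (+x) edge: 0 shut, level with the plate; positive as the front rises. Pressed near its front edge (2.5 to 5 N) it sinks to a stop at -0.043 rad, 6.5 mm down; the catch lets go at about -0.02 and does not hold again. Then, with the finger away, a spring lifts it to rest ajar at 0.35 rad (front edge 60 mm up).
- wide_flap_press (a point): Spot to press on the upper face of the wide flap: midway across its width, 155 mm in front of the hinge line and 23 mm behind the front edge. It moves with the flap. The tin's weight alone does not release the catch.
- narrow_flap (a joint): Angle of the narrow flap at the cabinet's +y end, which has the same catch; 0 shut. It is to stay shut.
- tin: Loose round bright metal tin, 62 mm across the lid and 60 mm across the body, 40 mm high, 0.09 to 0.16 kg, standing on the wide flap somewhere about its middle; origin at the centre of its underside, z up.
- jar: Bystander: small loose glass jar with a black cap, 36 mm across, 50 mm high, on the rear +y corner of the fixed plate; origin under its centre.
- spool: Bystander: loose metal spool, 60 mm across, 52 mm high, on the table beside the cabinet's -y end; origin under its centre.
- screwdriver: Bystander: loose screwdriver lying on the table in front of the cabinet.
- water: Bystander: clear plastic bottle, 64 mm across, 190 mm high, on the table to the left; origin under its centre.
- mug: Bystander: white mug, 76 mm across, 90 mm high, on the table to the left; origin under its centre.
- phone_stand: Bystander: red stand with a black phone, about 80 by 74 mm, 145 mm high, on the table to the right; origin under its centre.
- parts_tray: Bystander: open cardboard tray of small connectors, 120 by 160 mm, 35 mm high, on the table to the right; origin under its centre.
There are look-alikes about, which are no part of the job. Leave any blue or brown look-alike of the tin alone.

How it is judged:
By the outcome, as a careful person would: the job done as asked, in the order asked, and still so for the second after the job is handed in, with the robot touching nothing.
It also fails if it takes over 45 s, if anything falls off the work surface, if the arm or the gripper's body presses on something with over 40 N, if the wrist force passes 120 N, or if a joint passes its speed limit or range.

### The arm

A 6-joint arm with a two-finger parallel gripper is mounted at the origin on the work surface. World frame = base frame: x ahead of the robot, y to its left, z up, the work surface at z = 0. Lengths are in m, angles in rad, forces in N, time in s.
With the tool pointing down it reaches from about 0.3 to 0.85 m from the base axis. Payload 5.4 kg.
Tool frame: the origin (TCP) lies at the very end of the fingers, on their centre line; the grasp point (between the pads) lies 19 mm behind it; z points along the fingers, y is the line along which they close (so a half turn about z gives the same grasp; the last joint's range is limited). The gripper opens to 85 mm and grips with 20 to 120 N. Pads are 22 mm wide; open, the fingers measure 114 mm over their backs; the gripper's body (76 mm by 85 mm) begins 54 mm behind the grasp point. The pads swing forward as they close: fully open they stand 13 mm farther back than shut.
Start: joints at [-1.457, 0.158, 1.597, -0, 1.386, -0.21], TCP at [0.183, -0.545, 0.231] pointing down, gripper open.
Joint ranges: [-2.91, 2.91], [-0.94, 2.29], [0.18, 2.7], [-1.29, 4.43], [0.17, 2.64], [-3, 3]. Speed limits (rad/s): [2.57, 2.57, 3.14, 3.14, 3.14, 3.14].

### API

Orientations are given as a rotation vector (axis times angle).
In Python, from bench import r gives the robot as it stands.
- The arm moves only by the tool carry_out, never from a script. Its argument "motion" is one flat list of numbers, 7 for each row, row after row: the turn, a rotation vector about the tool's x, y, z in units of 5 degrees (1.0 is 5 degrees), then the shift along the tool's x, y, z in mm, then the finger opening in mm, from 0 to 85.4. In form: [ax, ay, az, x, y, z, hand, ax, ay, az, x, y, z, hand, ...]. A call has 1 to 12 rows; each row is the pose to reach, as a shift and turn from the pose commanded when the call began, along the tool's axes at that moment; what a row does not reach only later rows make up. A row lasts 1/12 s, in which the tool goes at most 41.7 mm and 7.16 degrees, less where a joint would pass 70% of its speed; a pose out of reach is approached as far as the arm can. A call with a gripper value outside its range is refused whole. The fingers move at their own pace and stop on an object; "squeeze" is the grip in N (left out, the last holds). Time passes only in rows, so rows that repeat a pose let the fingers close. It gives the time, the measured TCP pose, the force, the opening and the grip force at its end, in the units of the state.
- r.observe(): the state, without advancing time (a new reading comes with each control period).
- r.grab_frame(name): name is "scene" or "top" or "wrist"; returns the picture (420x560x3 uint8, red, green, blue); there is no depth.
- r.camera_model(name): a dict with "fx", "fy", "cx", "cy" (pixels), "D" ([k1, k2, p1, p2, k3] as OpenCV has them; the pictures are not rectified), "extrinsics" (4x4, takes a point from camera to world coordinates); the wrist camera has in their place "hand_eye" (4x4, takes a point from camera to tool coordinates, whose origin is the TCP and whose axes are the flange's). Camera axes: x right, y up, looking along -z (the intrinsics and any distortion apply to the point x, -y, -z); pixel columns grow to the right and rows downward; lengths in m; the calibration is good to about 2 mm. A picture is of the moment at which its call begins: read the wrist's pose just before it. camera_model takes no time and is no camera call.
- r.finish_job(): hands the job in; it is judged then, once.
Trained networks look in the newest picture that a camera, given by its name, has taken for a name from the list of things; names that differ only in an ending like _2 or _b are one class to them, and where a whole thing is asked for, a point or a joint stands for the part that bears it (a point fixed in the world has none). Each returns a list of dicts, best first, with "conf" (0 to 1); they miss things now and then, are a little off and sometimes report something else, mostly with a low value. They report only what shows in the picture. A call takes as long as a camera call. They do not tell look-alikes from the thing itself.
- r.search_frame(name, camera): "at" ([x, y, z] in m, in world coordinates, good to about 4 mm: the middle of the surface that is visible of it).
- r.outline_of(name, camera): "region" (420x560 bool, what is visible of it).
The state is a dict: "time": time; "joint_pos": joint angles; "qd": joint speeds; "joint_efforts": joint torques, N m; "tool_pos": TCP position; "orientation": TCP orientation; "force": force on the tool from outside, world axes, zero at the start; "ft_torque": the same for the moment, N m; "gripper_width": finger opening in m; "gripper_force": force on a finger pad.
Only numpy, scipy, OpenCV 4.12 (cv2) and the standard library are available. Lean on these libraries where they do the work, as an engineer would, in place of code of your own. Each camera call takes 0.05 s, during which the arm holds its last target. There are 200 camera calls.

## Working session

There is one attempt and no reset: what is moved stays moved. The work goes in short steps, Python scripts to look and compute and a tool call to move; the robot and the scene stay as the last step left them, time stands still between calls to the robot, and variables do not carry over. Pictures are saved under pics/ and viewed, at most 10 in all, crops included, and the job is handed in when it is done.

Besides the shell and the picture viewer there is one more tool, called as name(argument=value, ...), one argument or row to a line, values as JSON. carry_out: Moves the arm, as the interface text tells. Its arguments: {"type":"object","properties":{"motion":{"type":"array"},"squeeze":{"type":"number"}},"required":["motion"]}

```bash
mkdir -p pics; cat > h.py <<'E'
import numpy as np, cv2
from bench import r
from scipy.spatial.transform import Rotation as R
def pose():
    s=r.observe(); T=np.eye(4); T[:3,:3]=R.from_rotvec(s["orientation"]).as_matrix(); T[:3,3]=s["tool_pos"]; return s,T
def cam(name,T=None):
    m=r.camera_model(name); E=np.array(m["extrinsics"]) if "extrinsics" in m else T@np.array(m["hand_eye"])
    K=np.array([[m["fx"],0,m["cx"]],[0,m["fy"],m["cy"]],[0,0,1]]); return K,np.array(m["D"],float),E
def pix2plane(uv,z,K,D,E):
    p=cv2.undistortPoints(np.array(uv,float).reshape(-1,1,2),K,D)[:,0]
    d=np.c_[p[:,0],-p[:,1],-np.ones(len(p))]@E[:3,:3].T; o=E[:3,3]
    return o+d*((z-o[2])/d[:,2])[:,None]
def proj(P,K,D,E):
    c=(np.array(P,float).reshape(-1,3)-E[:3,3])@E[:3,:3]; c=c*[1,-1,-1]
    return cv2.projectPoints(c,np.zeros(3),np.zeros(3),K,D)[0][:,0]
def save(n,img): cv2.imwrite(f"pics/{n}.png",img[:,:,::-1])
E
python3 - <<'E'
from h import *
for c in("top","scene"):
    im=r.grab_frame(c); save(c+"0",im)
    for n in("cabinet","tin","jar","wide_flap","narrow_flap","spool","screwdriver"):
        print(c,n,[(np.round(d["at"],3).tolist(),round(d["conf"],2)) for d in r.search_frame(n,c)][:4])
print(r.observe())
print(cam("top")[2])
E
```

```text
top cabinet [([0.621, 0.016, 0.096], 0.73)]
top tin [([0.558, -0.116, 0.141], 0.91), ([0.385, -0.066, 0.04], 0.62), ([0.38, -0.226, 0.041], 0.55)]
top jar [([0.692, 0.088, 0.149], 0.47), ([0.59, -0.272, 0.053], 0.47)]
top wide_flap [([0.582, -0.117, 0.103], 0.84)]
top narrow_flap [([0.659, 0.18, 0.1], 0.84)]
top spool [([0.613, 0.022, 0.097], 0.69), ([0.59, -0.274, 0.054], 0.58)]
top screwdriver [([0.66, 0.182, 0.101], 0.18)]
scene cabinet [([0.66, 0.08, 0.098], 0.64), ([0.603, -0.28, 0.05], 0.6)]
scene tin [([0.569, -0.103, 0.142], 0.76), ([0.379, -0.215, 0.039], 0.74), ([0.388, -0.059, 0.036], 0.65), ([0.704, 0.092, 0.14], 0.43)]
scene jar []
scene wide_flap [([0.6, -0.094, 0.102], 0.75)]
scene narrow_flap [([0.67, 0.187, 0.1], 0.83)]
scene spool [([0.602, -0.281, 0.05], 0.6), ([0.656, 0.084, 0.101], 0.43)]
scene screwdriver []
{'time': 0.8, 'joint_pos': array([-1.45707133e+00,  1.58383968e-01,  1.59698469e+00,  1.87969681e-05,
        1.38620070e+00, -2.10111104e-01]), 'qd': array([-1.51293798e-03,  3.21603066e-04, -2.84383108e-04,  2.38736416e-04,
       -1.99531297e-04,  3.70515510e-05]), 'joint_efforts': array([-6.91190289e-04, -3.95980489e+01, -3.31682575e+01, -3.08058161e-04,
        7.98343917e-04,  2.03677365e-05]), 'tool_pos': array([ 0.18294671, -0.54511164,  0.23131584]), 'orientation': array([3.10047730e+00, 5.06451515e-01, 2.72284657e-05]), 'force': array([-0.51910802, -0.10909406, -0.35724893]), 'ft_torque': array([ 0.00245803, -0.00994786, -0.0145398 ]), 'gripper_force': 0.0, 'gripper_width': 0.08527191372430543}
[[-0.0214936   0.9938865  -0.10829428  0.40927785]
 [-0.99957184 -0.01921191  0.02206887 -0.00402251]
 [ 0.01985341  0.10872226  0.99387389  1.5495387 ]
 [ 0.          0.          0.          1.        ]]
```

View pics/top0.png

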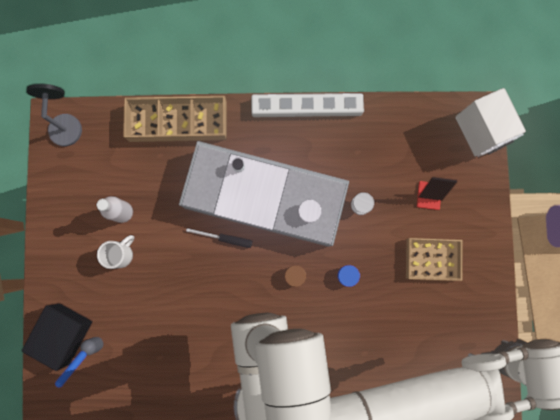

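View pics/scene0.png

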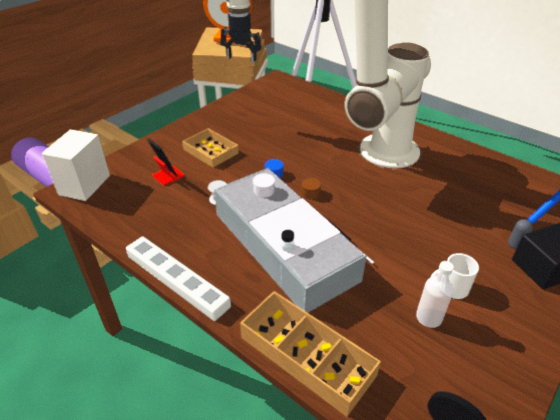

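```bash
python3 - <<'E'
from h import *
for c in("top","scene"):
    im=r.grab_frame(c);K,D,E=cam(c)
    for n in("wide_flap","narrow_flap","cabinet","tin"):
        o=r.outline_of(n,c)
        if not o: print(c,n,None);continue
        m=o[0]["region"].astype(np.uint8)
        cs,_=cv2.findContours(m,0,1); k=max(cs,key=cv2.contourArea)[:,0]
        z=.14 if n=="tin" else .1
        P=pix2plane(k,z,K,D,E)[:,:2].astype(np.float32)*1000
        print(c,n,round(o[0]["conf"],2),cv2.minAreaRect(P))
    g=im.min(2)
    w=r.search_frame("tin",c)
    if c=="top":
        m=((g>175)).astype(np.uint8); m[:,:200]=0
        cs,_=cv2.findContours(m,0,1)
        for k in cs:
            if cv2.contourArea(k)>1000:
                P=pix2plane(k[:,0],.1,K,D,E)[:,:2].astype(np.float32)*1000
                print("bright",cv2.minAreaRect(P),k[:,0].min(0),k[:,0].max(0))
E
```

```text
top wide_flap 0.83 ((576.8286743164062, -116.4172592163086), (168.58279418945312, 179.4691925048828), 73.97065734863281)
top narrow_flap 0.72 ((661.5321044921875, 178.93064880371094), (95.07170104980469, 179.50592041015625), 73.72088623046875)
top cabinet 0.86 ((614.3634033203125, 14.015518188476562), (453.6247253417969, 203.2122344970703), 73.11087036132812)
top tin 0.63 ((557.9358520507812, -112.31897735595703), (58.129032135009766, 61.18516540527344), 88.55873107910156)
bright ((14.541501998901367, -147.32594299316406), (227.1683807373047, 60.298614501953125), 88.10617065429688) [285 397] [367 419]
bright ((3.207714080810547, -477.9140625), (169.87464904785156, 411.6191101074219), 13.410408020019531) [366 358] [513 419]
bright ((118.63978576660156, -85.3367919921875), (175.2626953125, 132.01202392578125), 6.461454391479492) [276 336] [329 404]
bright ((622.2889404296875, 49.27192687988281), (170.25914001464844, 178.50485229492188), 73.98223876953125) [215 155] [287 228]
bright ((878.5131225585938, -119.36790466308594), (53.78962326049805, 320.0807189941406), 0.024867046624422073) [253  94] [362 112]
bright ((832.8133544921875, -692.0078735351562), (154.0454864501953, 103.7989501953125), 21.85735321044922) [475  89] [524 146]
scene wide_flap 0.95 ((579.465087890625, -109.55794525146484), (170.596435546875, 177.94610595703125), 73.25437927246094)
scene narrow_flap 0.81 ((662.7122802734375, 183.67364501953125), (96.09111785888672, 177.1812286376953), 74.91492462158203)
scene cabinet 0.91 ((649.0842895507812, 37.44233703613281), (510.61602783203125, 238.21624755859375), 73.63027954101562)
scene tin 0.95 ((579.1666259765625, -89.04776000976562), (108.55593872070312, 59.905338287353516), 40.164939880371094)
```

Top view: the cabinet is at about (620,14) mm with yaw about -0.28. The tin is at px (310,211), the plate at (252,190), the jar at (238,164), and the blue and brown look-alikes at (349,276) and (296,276). The scene view agrees. I'll go to a hover beyond the tin's -y side.

carry_out(
  motion=[0, 0, -1, 38, -20, 2, 36, 0, 0, -2, 76, -40, 5, 36, 0, 0, -3, 114, -60, 8, 36, 0, 0, -4, 152, -79, 10, 36, 0, 0, -5, 190, -98, 12, 36, 0, 0, -6, 228, -118, 15, 36, 0, 0, -7, 266, -138, 17, 36, 0, 0, -8, 304, -157, 20, 36, 0, 0, -9, 342, -177, 22, 36, 0, 0, -10, 380, -197, 25, 36, 0, 0, -11.1, 418, -216, 27, 36, 0, 0, -11.1, 456, -236, 30, 36],
)

```text
time: 2.4
tool_pos: [0.5315, -0.1849, 0.2025]
orientation: [2.504, 1.897, 0.0]
force: [0.2, -1.2, 0.9]
gripper_width: 0.0359
gripper_force: 0.0
```

```bash
python3 - <<'E'
from h import *
r.grab_frame("top"); s,T=pose(); im=r.grab_frame("wrist"); save("w1",im); K,D,E=cam("wrist",T)
print(s["time"],s["tool_pos"],T[:3,:3].round(3).tolist(),s["gripper_width"],s["force"])
for n in("tin","wide_flap"):
    for d in r.search_frame(n,"wrist")[:2]: print(n,d["at"],d["conf"])
    o=r.outline_of(n,"wrist")
    if o:
        cs,_=cv2.findContours(o[0]["region"].astype(np.uint8),0,1); k=max(cs,key=cv2.contourArea)[:,0]
        print(cv2.minAreaRect(pix2plane(k,.14 if n=="tin" else .1,K,D,E)[:,:2].astype(np.float32)*1000), k.min(0),k.max(0))
E
```

```text
2.45 [ 0.53518073 -0.17892172  0.20177072] [[0.269, 0.963, 0.003], [0.963, -0.269, 0.004], [0.005, 0.002, -1.0]] 0.03615876034857674 [-2.55345094  5.74064921  0.10850605]
tin [0.382, -0.2224, 0.0397] 0.87
tin [0.3875, -0.0736, 0.0414] 0.64
((443.7615661621094, -85.03877258300781), (40.786285400390625, 50.311767578125), 73.72101593017578) [56 95] [135 162]
wide_flap [0.5913, -0.1076, 0.0999] 0.83
wide_flap [0.5948, -0.2617, 0.0551] 0.58
((576.6583251953125, -118.0401611328125), (160.17013549804688, 179.0167999267578), 74.27283477783203) [183   0] [443 224]
```

View pics/w1.png

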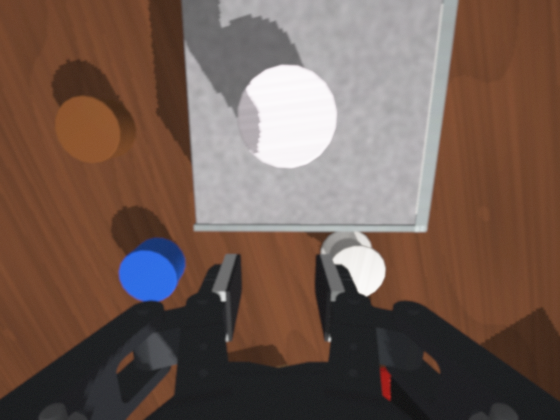

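The wrist view shows the tin's lid centred at px (287,116), about 50 px in radius. The flap edge is at row 228, and the spool is under the right finger at (355,265).

```bash
python3 - <<'E'
from h import *
s,T=pose(); K,D,E=cam("wrist",T)
c=pix2plane([[287,116],[338,116],[287,167]],.14,K,D,E); f=pix2plane([[195,225],[415,225],[186,20],[443,0]],.1,K,D,E)
f2=pix2plane([[195,225],[415,225],[186,20],[443,0],[355,265]],.1,K,D,E)
C=np.array([.620,.014,.1]);a=-.279;Rz=R.from_euler("z",a).as_matrix()
print(s["tool_pos"]); print("tin local",((c-C)@Rz*1000).round(1)); print("flap corners local",((f2-C)@Rz*1000).round(1))
print("tcp local",((s["tool_pos"]-C)@Rz*1000).round(1)); print("tin in tool",((c[0]-T[:3,3])@T[:3,:3]*1000).round(1))
E
```

```text
[ 0.52973567 -0.18738559  0.2022916 ]
tin local [[ -25.2 -145.4   40. ]
 [   6.1 -145.4   40. ]
 [ -25.  -176.9   40. ]]
flap corners local [[ -98.1 -230.3    0. ]
 [  80.6 -230.4    0. ]
 [ -93.6  -82.1    0. ]
 [  80.9  -69.5    0. ]
 [  34.1 -266.1    0. ]]
tcp local [ -31.3 -218.5  102.3]
tin in tool [73.   6.1 62.3]
```

carry_out(
  motion=[0, 1, 0, 0, 9, 20, 36, 0, 2, 0, 0, 9, 40, 36, 0, 2, 0, 0, 9, 60, 36, 0, 2, 0, 0, 9, 75, 36, 0, 2, 0, 0, 9, 84, 36, 0, 2, 0, 0, 9, 88, 36, 0, 2, 0, 0, 9, 88, 36, 0, 2, 0, 0, 9, 88, 36],
)

```text
time: 3.37
tool_pos: [0.5392, -0.1897, 0.1152]
orientation: [-2.42, -1.824, -0.212]
force: [0.6, 1.2, -0.0]
gripper_width: 0.0358
gripper_force: 0.0
```

```bash
cat >> h.py <<'E'
C=np.array([.620,.014,.1]);Rz=R.from_euler("z",-.279).as_matrix()
loc=lambda p:((np.asarray(p)-C)@Rz*1000).round(1)
E
python3 - <<'E'
from h import *
s,T=pose();print(s["time"],loc(s["tool_pos"]),(Rz.T@T[:3,:3]).round(3).tolist(),s["force"])
r.grab_frame("top")
print([(loc(d["at"]),d["conf"]) for d in r.search_frame("tin","top")])
E
```

```text
3.3667 [ -21.6 -218.1   15.2] [[-0.0, 1.0, 0.001], [0.985, 0.0, 0.173], [0.173, 0.001, -0.985]] [ 0.594135    1.1548883  -0.01059841]
[(array([-204.9, -146.9,  -58.8]), 0.88), (array([   3.6, -132.5,    1.2]), 0.58), (array([ -23.3, -139.8,   39.5]), 0.56)]
```

carry_out(
  motion=[0, 0, 0, 10, 0, 1.7, 36, 0, 0, 0, 20, 0, 3.5, 36, 0, 0, 0, 28, 0, 5, 36, 0, 0, 0, 34, 0, 6, 36, 0, 0, 0, 39, 0, 7, 36, 0, 0, 0, 44, 0, 7.7, 36, 0, 0, 0, 50, 0, 8.8, 36, 0, 0, 0, 57, 0, 10, 36, 0, 0, 0, 64, 0, 11.2, 36, 0, 0, 0, 71, 0, 12.5, 36, 0, 0, 0, 77, 0, 13.5, 36, 0, 0, 0, 81, 0, 14.2, 36],
)

```text
time: 4.47
tool_pos: [0.5616, -0.1092, 0.1143]
orientation: [-2.418, -1.825, -0.212]
force: [-0.5, -0.5, 0.5]
gripper_width: 0.0358
gripper_force: 0.3
```

```bash
python3 - <<'E'
from h import *
s,T=pose();print(s["time"],loc(s["tool_pos"]),s["force"])
im=r.grab_frame("wrist");save("w2",im)
r.grab_frame("top")
print([(loc(d["at"]),d["conf"]) for d in r.search_frame("tin","top")])
E
```

```text
4.4667 [ -22.2 -134.5   14.3] [-0.46100126 -0.51331755  0.48644392]
[(array([ -23.7, -104. ,   34.6]), 0.87), (array([-160.6, -300. ,  -55.9]), 0.71), (array([-7.3, 42.9, -3.2]), 0.35)]
```

View pics/w2.png

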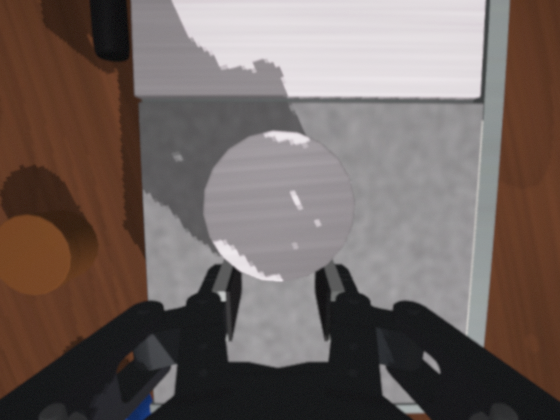

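The wrist view shows the tin upright and cradled by both fingertips, with its centre at px (280,205). The bright plate starts above row 100. I'll keep pushing.

carry_out(
  motion=[0, 0, 0, 7, 0, 1.2, 36, 0, 0, 0, 17, 0, 3, 36, 0, 0, 0, 28, 0, 4.9, 36, 0, 0, 0, 39, 0, 6.8, 36, 0, 0, 0, 50, 0, 8.8, 36, 0, 0, 0, 61, 0, 10.7, 36, 0, 0, 0, 72, 0, 12.6, 36, 0, 0, 0, 83, 0, 14.6, 36, 0, 0, 0, 94, 0, 16.5, 36, 0, 0, 0, 104, 0, 18.2, 36, 0, 0, 0, 112, 0, 19.7, 36, 0, 0, 0, 117, 0, 20.6, 36],
)

```text
time: 5.62
tool_pos: [0.5943, 0.0054, 0.1144]
orientation: [-2.418, -1.825, -0.212]
force: [-0.5, -1.6, 0.9]
gripper_width: 0.0361
gripper_force: 0.3
```

```bash
python3 - <<'E'
from h import *
s,T=pose();print(s["time"],loc(s["tool_pos"]),s["force"])
im=r.grab_frame("wrist");save("w3",im)
r.grab_frame("top")
print([(loc(d["at"]),d["conf"]) for d in r.search_frame("tin","top")])
E
```

```text
5.6167 [-22.3 -15.4  14.4] [-0.45428942 -1.60175508  0.93903959]
[(array([-163.6, -296.6,  -55.3]), 0.86), (array([-206.3, -155.2,  -61. ]), 0.81), (array([-25. ,  20.3,  37.7]), 0.79)]
```

View pics/w3.png

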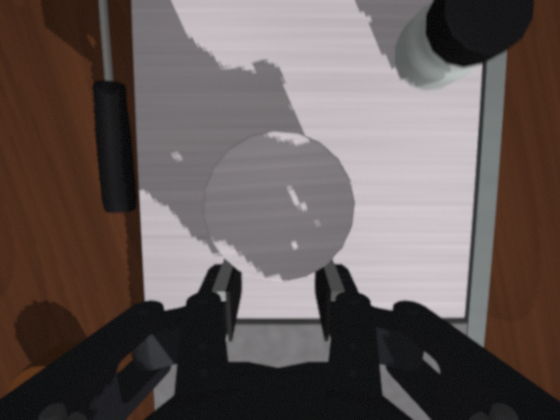

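The wrist view shows the tin at px (280,205), wholly on the bright plate, whose edge is at row 320. The jar at (450,40) is untouched. I'll back off, close the fingers and hover over the press spot.

carry_out(
  motion=[0, 0, 0, -10, 0, -1.8, 36, 0, 0, 0, -25, 0, -4.4, 36, 0, 0, 0, -40, 0, -7, 36, 0, -0.7, 0, -55, -5, -16, 36, 0, -1.4, 0, -70, -18, -26, 0, 0, -2, 0, -85, -30, -36, 0, 0, -2, 0, -100, -42, -42, 0, 0, -2, 0, -110, -50, -46, 0, 0, -2, 0, -114, -50, -46, 0, 0, -2, 0, -114, -50, -46, 0, 0, -2, 0, -114, -50, -46, 0, 0, -2, 0, -114, -50, -46, 0],
)

```text
time: 6.77
tool_pos: [0.5133, -0.0978, 0.1396]
orientation: [-2.508, -1.891, -0.0]
force: [0.5, 0.8, 0.1]
gripper_width: 0.0001
gripper_force: 0.0
```

```bash
python3 - <<'E'
from h import *
s,T=pose();print(s["time"],loc(s["tool_pos"]),(Rz.T@T[:3,:3]).round(3).tolist(),s["force"],s["gripper_width"])
im=r.grab_frame("top")
for n in("tin","wide_flap","jar","spool"):print(n,[(loc(d["at"]),d["conf"]) for d in r.search_frame(n,"top")])
E
```

```text
6.7667 [ -71.8 -136.8   39.6] [[-0.0, 1.0, -0.0], [1.0, 0.0, 0.0], [0.0, -0.0, -1.0]] [0.50413925 0.79334992 0.14400929] 6.159382936526493e-05
tin [(array([-21.4,  17.2,  40.1]), 0.82), (array([-160.6, -297.7,  -55.5]), 0.54)]
wide_flap [(array([  40.6, -126.2,    4.1]), 0.67), (array([ 8.3, 52.1,  0.4]), 0.55)]
jar [(array([ 134.9, -474.5,  -45. ]), 0.7), (array([50.5, 91.4, 53.6]), 0.58)]
spool [(array([  52.9, -282.7,  -47.8]), 0.65)]
```

carry_out(
  motion=[0, 0, 0, 0, 0, 15, 0, 0, 0, 0, 0, 0, 28, 0, 0, 0, 0, 0, 0, 35, 0, 0, 0, 0, 0, 0, 38, 0, 0, 0, 0, 0, 0, 40, 0, 0, 0, 0, 0, 0, 42, 0, 0, 0, 0, 0, 0, 43, 0, 0, 0, 0, 0, 0, 44, 0, 0, 0, 0, 0, 0, 44.5, 0, 0, 0, 0, 0, 0, 44.5, 0],
)

```text
time: 7.85
tool_pos: [0.5131, -0.0977, 0.0957]
orientation: [2.508, 1.892, 0.001]
force: [-2.4, 1.7, 3.2]
gripper_width: 0.0001
gripper_force: 1.6
```

carry_out(
  motion=[0, 0, 0, 0, 0, 1, 0, 0, 0, 0, 0, 0, 1.5, 0, 0, 0, 0, 0, 0, 1.5, 0, 0, 0, 0, 0, 0, -10, 0, 0, 0, 0, 0, 0, -35, 0, 0, 0, 0, 0, 0, -65, 0, 0, 0, 0, 0, 0, -100, 0, 0, 0, 0, 0, 0, -135, 0, 0, 0, 0, -15, 0, -150, 0, 0, 0, 0, -50, 0, -155, 0, 0, 0, 0, -85, 0, -155, 0, 0, 0, 0, -110, 0, -155, 0],
)

```text
time: 8.85
tool_pos: [0.4825, -0.206, 0.2521]
orientation: [2.505, 1.889, 0.0]
force: [-0.0, -0.1, -0.1]
gripper_width: -0.0003
gripper_force: 0.0
```

```bash
python3 - <<'E'
from h import *
s,T=pose();print(s["time"],loc(s["tool_pos"]),s["force"])
im=r.grab_frame("wrist");im2=r.grab_frame("scene");save("s4",im2)
r.grab_frame("top")
for n in("tin","wide_flap","narrow_flap","jar","spool"):print(n,[(loc(d["at"]),d["conf"]) for d in r.search_frame(n,"top")+r.search_frame(n,"scene")])
E
```

```text
8.85 [ -71.6 -249.4  152.1] [-0.02054007 -0.12656318 -0.0894687 ]
tin [(array([-22.9,  15.1,  38.7]), 0.73), (array([-160.1, -297.4,  -57. ]), 0.69), (array([-204.4, -145.9,  -61.5]), 0.59), (array([  -5.1, -136.2,   36.2]), 0.25), (array([-204.8, -134.5,  -64.8]), 0.89), (array([-12.9,  31.6,  39.6]), 0.74), (array([-186.9, -293.4,  -60.1]), 0.51)]
wide_flap [(array([  -3.8, -136.5,   35.9]), 0.56), (array([ -53.4, -545.2,  -94.2]), 0.29), (array([   0.6, -122.3,   30.6]), 0.89)]
narrow_flap [(array([ -7.8, 170.4,   2.9]), 0.66), (array([-2.400e+00,  1.796e+02, -1.000e-01]), 0.78)]
jar [(array([50.9, 92.3, 52.3]), 0.59), (array([57.3, 98.2, 36.3]), 0.66)]
spool [(array([ 131.4, -476. ,  -44.7]), 0.73), (array([  64.2, -288.4,  -49.8]), 0.63)]
```

View pics/s4.png

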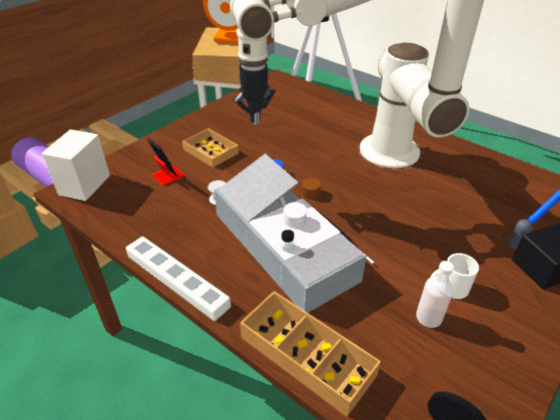

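The scene view shows the wide flap ajar (px 262,185), the tin on the plate (295,213) and the jar beside it. The narrow flap is shut and the arm is clear.

```bash
python3 -c "
from bench import r
print(r.finish_job())"
```

```text
the job is handed in; nothing more can be done
None
```

The wide flap is open and resting ajar, with the tin pushed wholly onto the fixed plate first, the narrow flap shut and the arm clear; the job is handed in, but no verdict came back.

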